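# Tap the block home in the vise

### The arm

A 6-joint arm with a two-finger parallel gripper is mounted at the origin on a cart in front of the work surface, level with it; the furniture and walls round the work are solid. World frame = base frame: x ahead of the robot, y to its left, z up, the work surface at z = 0. Lengths are in mm, angles in rad, forces in N, time in s.
With the tool pointing down it reaches from about 400 to 925 mm from the base axis. Payload 12.5 kg.
Tool frame: the origin (TCP) lies midway between the tips of the shut fingers; the grasp point (between the pads) lies 19 mm behind it (env.tcp_to_grasp is the distance from the TCP to the grasp point, in mm); z points along the fingers, y is the line along which they close (so a half turn about z gives the same grasp; the last joint's range is limited). The gripper opens to 95 mm and grips with 3 to 60 N. Pads are 20 mm wide; open, the fingers measure 119 mm over their backs; the gripper's body (75 mm by 180 mm) begins 59 mm behind the grasp point.
Start: joints at [1.095, 0.491, 1.559, -0, 1.092, -0.106], TCP at [225.879, 582.777, 187.561] pointing down, gripper open.
Joint ranges: [-3.1, 3.1], [-0.84, 2.19], [0.05, 2.79], [-1.13, 4.28], [0.06, 2.93], [-2.69, 2.69]. Speed limits (rad/s): [2.22, 2.22, 2.79, 3.14, 3.14, 3.14].

### API

Orientations are given as [roll, pitch, yaw] about the fixed x, y, z axes, in that order (R = Rz(yaw) Ry(pitch) Rx(roll)).
In Python, from cell import env gives the robot as it stands. The module is installed in compiled form; this text tells all that it offers.
- The arm moves only by the tool step_arm, never from a script. Its argument "plan" is a list that holds one entry, the list of rows, each a list of 5 numbers: the shift along the tool's x, y, z in mm, then the turn about the tool's z in degrees, then the opening, from -1 (shut) to 1 (fully open). A call has 1 to 8 rows; each row is the pose to reach, as a shift and turn from the pose commanded when the call began, along the tool's axes at that moment; what a row does not reach only later rows make up. A row lasts 1/12 s, in which the tool goes at most 41.7 mm and 7.16 degrees, less where a joint would pass 70% of its speed; a pose out of reach is approached as far as the arm can. A call with a gripper value outside its range is refused whole. The fingers move at their own pace and stop on an object; the grip force is fixed at half the most. Time passes only in rows, so rows that repeat a pose let the fingers close. It gives the time, the measured TCP pose, the force, the opening and the grip force at its end, in the units of the state.
- env.state(): the state, without advancing time (a new reading comes with each control period).
- env.read_camera(name): name is "scene" or "top" or "wrist"; returns the picture (480x640x3 uint8, blue, green, red); there is no depth.
- env.get_calibration(name): a dict with "K" (3x3 intrinsics, pixels), "extrinsics" (4x4, takes a point from world to camera coordinates). Camera axes: x right, y up, looking along -z (the intrinsics and any distortion apply to the point x, -y, -z); pixel columns grow to the right and rows downward; lengths in mm; the calibration is good to about 2 mm. A picture is of the moment at which its call begins: read the wrist's pose just before it. get_calibration takes no time and is no camera call; for the wrist camera it gives the pose at the moment of the call.
- env.job_done(): hands the job in; it is judged then, once.
The state is a dict: "t": time; "joints": joint angles; "qvel": joint speeds; "tau": joint torques, N m; "eef_pos": TCP position; "tcp_rot": TCP orientation; "ft_force": force on the tool from outside, world axes, zero at the start; "moment": the same for the moment, N m; "opening": opening from 0.0 (shut) to 1.0 (fully open); "grip_force": force on a finger pad.
Only numpy, scipy, OpenCV 4.12 (cv2) and the standard library are available. Lean on these libraries where they do the work, as an engineer would, in place of code of your own. Each camera call takes 0.05 s, during which the arm holds its last target. There are 200 camera calls.

### The job

The aluminium block in the small vise has ridden up off the two steel strips beneath it. Take the broad-faced hand tapper, tap the middle of the block straight down until it sits fully home on the strips and pins them, then stand the tapper upright on the worktop again and let go. Leave the slim plain drift where it stands.

Things in the scene. Friction and masses are not known exactly. Their poses are not given: they have to be found in the camera images.
- block (a joint): Height in m of the block's underside above the two steel strips (parallels, 96x8x16 mm, lying loose along the vise's jaws under the block): 0 = fully home on the strips, so that they are pinned; it starts 0.006 to 0.010 (standing proud). The block is clamped between the jaws, slides only up and down, needs roughly 7 to 12 N downward to move, stays where it is left, and stops on the strips. It is 64 mm along the jaws, 40 mm across and 28 mm high.
- block_top (a point): Centre of the upper face of the aluminium block (64x40 mm) in the grey vise; x runs along the jaws, y across them, z up. The vise (100 mm along its x, 198 mm along its y with the screw on the -y side, nowhere higher than 60 mm) is fixed to the worktop, at any turn up to 0.4 rad. The jaw tops stand 60 mm above the worktop; the top of the block is 74 mm above the worktop when home, and higher by the value of joint block otherwise.
- tapper: Loose hand tapper standing upright, 97 mm high, 0.35 kg: a round head 42 mm across and 34 mm high with a flat white plastic face at the bottom, and above it a round steel handle 20 mm across from 34 to 97 mm above the face. Origin at the centre of the face (underside), z up along the handle. Grip the handle from above about 65 mm above the face.
- drift: Slim plain steel rod standing upright, 24 mm across and 92 mm high, not needed. Origin at the centre of its underside. It and the tapper may have changed places.
Mind the look-alikes: they are no part of the job. What is shaped like the tapper but yellow is not meant.

How it is judged (in metres and radians):
On the way, in this order (a step that is already met when the one before it is completed fails the run):
1. the tapper is picked up off the worktop (height (world z) of tapper above 0.03 m), for 0.1 s.
2. the block is home on the strips with the tapper's face over the middle of its top (within 18 mm) and low on it (value of joint block below 0.0015 m and horizontal distance between tapper and block_top below 0.018 m and distance between tapper and block_top below 0.022 m), for 0.05 s.
At the end, for the whole second after the job is handed in: The block is home on the strips (within 1.5 mm), and the tapper stands upright (within about 8 degrees) on the worktop, released and at rest (value of joint block below 0.0015 m and height (world z) of tapper below 0.006 m and angle between tapper's own z axis and vertical below 0.15 rad and linear speed of tapper below 0.02 m/s); the robot touches nothing.
It fails at once if the drift is moved by more than 20 mm (distance of drift from where it was at the start of the episode above 0.02 m).
It also fails if it takes over 42 s, if anything falls off the work surface, if the arm or the gripper's body presses on something with over 40 N, if the wrist force passes 120 N, or if a joint passes its speed limit or range.

## Working session

There is one attempt and no reset: what is moved stays moved. The work goes in short steps, Python scripts to look and compute and a tool call to move; the robot and the scene stay as the last step left them, time stands still between calls to the robot, and variables do not carry over. Pictures are saved under pics/ and viewed, at most 10 in all, crops included, and the job is handed in when it is done.

Besides the shell and the picture viewer there is one more tool, called as a command line: name --argument value ..., lists and objects as JSON in quotes. step_arm: Moves the arm, as the interface text tells. Its arguments: {"type":"object","properties":{"plan":{"type":"array"}},"required":["plan"]}

```bash
mkdir -p pics
cat > h.py <<'E'
import numpy as np, cv2
from cell import env
def ray(name,u,v,z,C=None):
    C=C or env.get_calibration(name); K=np.array(C["K"]);E=np.array(C["extrinsics"])
    d=np.linalg.inv(K)@[u,v,1]; d=np.array([d[0],-d[1],-d[2]])
    R=E[:3,:3];o=-R.T@E[:3,3];w=R.T@d
    return o+w*(z-o[2])/w[2]
def proj(name,p,C=None):
    C=C or env.get_calibration(name); K=np.array(C["K"]);E=np.array(C["extrinsics"])
    c=E[:3,:3]@p+E[:3,3]; q=K@[c[0],-c[1],-c[2]]; return q[:2]/q[2]
E
python3 - <<'E'
from h import *
print(env.state())
for n in("scene","top"):
    cv2.imwrite(f"pics/{n}0.png",env.read_camera(n)); c=env.get_calibration(n); print(n,c)
E
```

```text
{'t': 0.0, 'joints': array([ 1.09536897e+00,  4.91539388e-01,  1.55946641e+00, -2.04249396e-05,
        1.09169082e+00, -1.05628264e-01]), 'qvel': array([-0.00059092, -0.0006126 , -0.00039779, -0.00043008,  0.00252616,
        0.00134094]), 'tau': array([ 5.04952859e-04, -6.12640572e+01, -2.58167928e+01,  6.91689667e-02,
        4.83422284e-02, -9.82184292e-05]), 'eef_pos': array([225.76374772, 582.49890626, 186.96845485]), 'tcp_rot': array([-3.14049293e+00, -9.83796834e-05,  2.77180293e+00]), 'ft_force': array([ 0.34876284, -0.44239828,  0.12227321]), 'moment': array([ 0.03261953, -0.01400534,  0.00856817]), 'grip_force': 0.0, 'opening': 0.999336927641027}
scene {'K': array([[615.883921  ,   0.        , 314.77379301],
       [  0.        , 615.883921  , 235.32325538],
       [  0.        ,   0.        ,   1.        ]]), 'extrinsics': array([[ 8.75326846e-01, -4.83500224e-01,  5.51776438e-03,
        -4.83768896e+02],
       [ 2.31473640e-01,  4.29023227e-01,  8.73131734e-01,
        -1.49661608e+02],
       [-4.24526638e-01, -7.62998430e-01,  4.87453105e-01,
        -9.08587446e+02],
       [ 0.00000000e+00,  0.00000000e+00,  0.00000000e+00,
         1.00000000e+00]])}
top {'K': array([[470.09927116,   0.        , 318.00574433],
       [  0.        , 470.09927116, 249.48810087],
       [  0.        ,   0.        ,   1.        ]]), 'extrinsics': array([[ 1.67832304e-02, -9.99847270e-01,  4.87450000e-03,
        -7.15301834e+01],
       [ 9.96263572e-01,  1.71357542e-02,  8.46478669e-02,
        -4.95535525e+02],
       [-8.47184668e-02,  3.43562213e-03,  9.96399005e-01,
        -8.68033751e+02],
       [ 0.00000000e+00,  0.00000000e+00,  0.00000000e+00,
         1.00000000e+00]])}
```

View pics/top0.png

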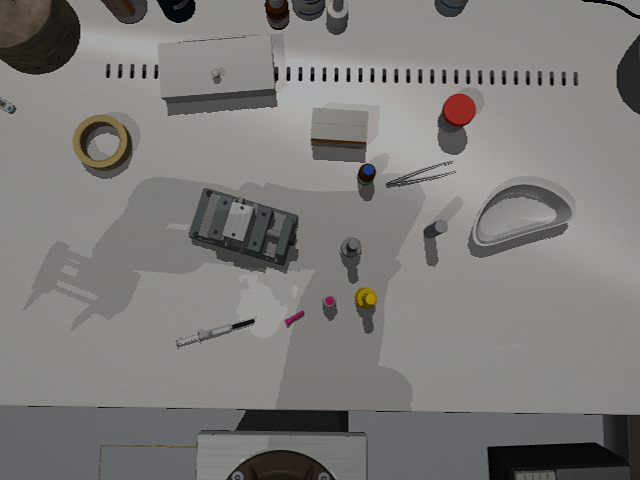

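View pics/scene0.png

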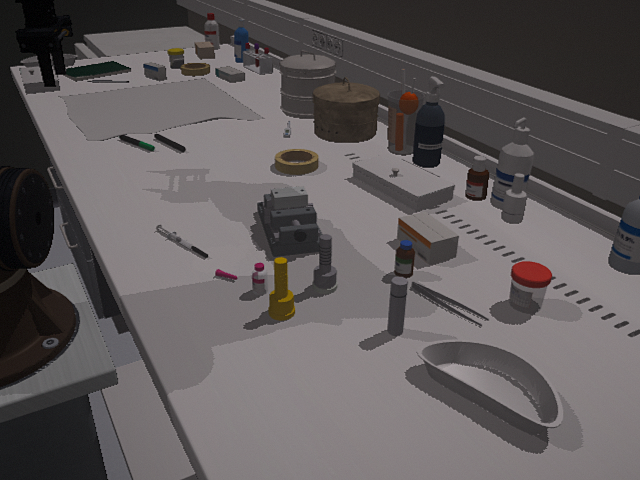

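In the top view, the candidates are a grey headed tool at (351,248), a yellow twin at (367,299) and a plain rod with no head at (435,228). The grey one, at (325,265) in the scene view, has a head and handle and isn't yellow, so it fits the tapper. The rod is the drift. The block is the bright plate at about (238,221) in the vise. One enlarged crop will confirm this.

Run:
```python
from h import *
t=cv2.imread("pics/top0.png");s=cv2.imread("pics/scene0.png")
a=cv2.resize(t[170:320,180:380],(800,600),interpolation=cv2.INTER_CUBIC)[:, :]
b=cv2.resize(s[180:340,245:415],(425,400),interpolation=cv2.INTER_CUBIC)
cv2.imwrite("pics/c1.png",a);cv2.imwrite("pics/c2.png",b)
for n,u,v,z in[("tap top",352,243,97),("blk",238,221,82),("drift",438,226,92),("yel",370,299,97)]:print(n,ray("top",u,v,z))
```

```text
tap top [ 502.52448832 -121.53168175   97.        ]
blk [539.6542156   79.49772786  82.        ]
drift [ 535.51578102 -272.12410124   92.        ]
yel [ 406.54625966 -153.44237446   97.        ]
```

View pics/c1.png

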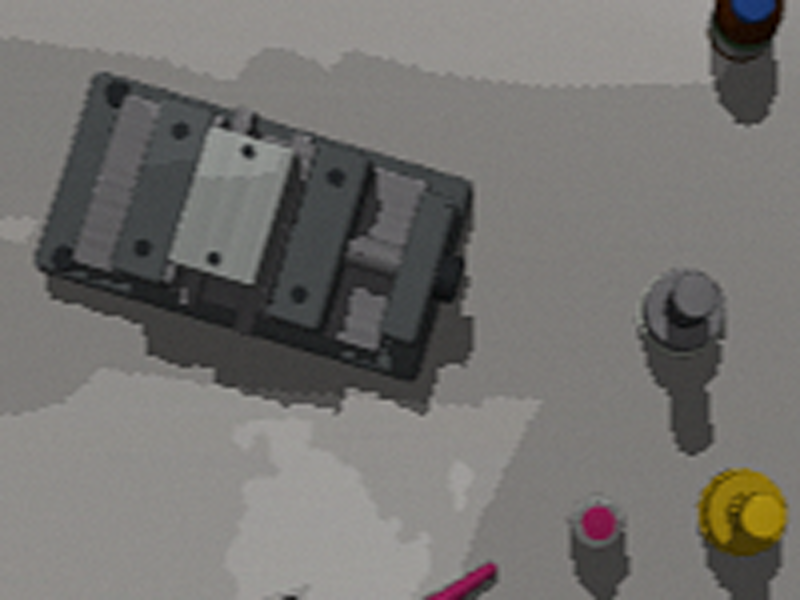

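View pics/c2.png

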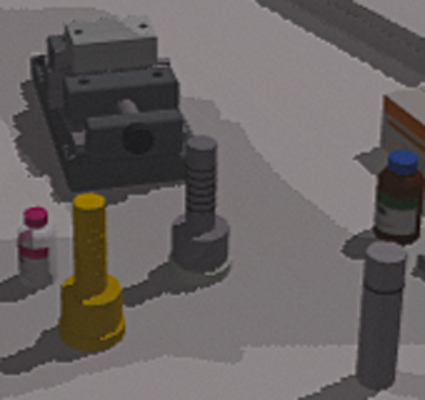

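Confirmed: the tapper is the grey headed tool, with its handle top at about (353.5,243.7) in the top view. The drift is the rod, and the block's top centre is at about (238.5,220.5).

```bash
cat >> h.py <<'E'
from scipy.spatial.transform import Rotation as Ro
def go(*ps):
    s=env.state(); R=Ro.from_euler("xyz",s["tcp_rot"]).as_matrix(); print(s["t"],s["eef_pos"].round(1),s["tcp_rot"].round(3))
    for p in ps: print(p, (R.T@(np.array(p)-s["eef_pos"])).round(1))
E
python3 - <<'E'
from h import *
T=ray("top",353.5,243.7,97);B=ray("top",238.5,220.5,82);print(T,B,proj("scene",T),proj("scene",B),env.tcp_to_grasp)
go((400,300,220),(T[0],T[1],220))
E
```

```text
[ 501.35110456 -124.14346181   97.        ] [540.56187928  78.64165339  82.        ] [324.60597613 236.69327239] [289.15605317 192.35341031] 18.8
0.1 [225.7 582.6 187. ] [-3.141 -0.     2.772]
(400, 300, 220) [-264.6 -200.5  -32.8]
(np.float64(501.35110455505355), np.float64(-124.14346181205973), 220) [-512.4 -559.4  -32.5]
```

The scene view agrees: the handle top projects to (324.6,236.7) and I see it at (325.8,236.8).

step_arm --plan '[[[-132, -100, -33, 0, 1], [-264, -200, -33, 0, 1], [-264, -200, -33, 0, 1], [-264, -200, -33, 0, 1], [-264, -200, -33, 0, 1], [-264, -200, -33, 0, 1], [-264, -200, -33, 0, 1], [-264, -200, -33, 0, 1]]]'

```text
t: 0.77
eef_pos: [400.2, 299.0, 220.6]
tcp_rot: [-3.142, -0.0, 2.772]
ft_force: [0.8, 0.7, -0.0]
opening: 1.001
grip_force: 0.0
```

step_arm --plan '[[[-248, -359, 0, 0, 1], [-248, -359, 0, 0, 1], [-248, -359, 0, 0, 1], [-248, -359, 0, 0, 1], [-248, -359, 0, 0, 1], [-248, -359, 0, 0, 1], [-248, -359, 0, 0, 1], [-248, -359, 0, 0, 1]]]'

```text
t: 1.43
eef_pos: [477.2, -25.4, 220.5]
tcp_rot: [3.141, -0.0, 2.772]
ft_force: [1.2, 0.7, -0.8]
opening: 1.002
grip_force: 0.0
```

Run:
```python
from h import *
C=env.get_calibration("wrist"); cv2.imwrite("pics/w1.png",env.read_camera("wrist"))
np.save("w1.npy",C,allow_pickle=True)
print(proj("wrist",np.array([501.4,-124.1,97]),C),proj("wrist",np.array([540.6,78.6,82]),C))
go((501.4,-124.1,220))
```

```text
[230.6465358  284.25540097] [442.50797684 242.94653431]
1.4833 [479.1 -31.1 220.4] [-3.140e+00  2.000e-03  2.769e+00]
(501.4, -124.1, 220) [-54.6 -78.5   0.6]
```

View pics/w1.png

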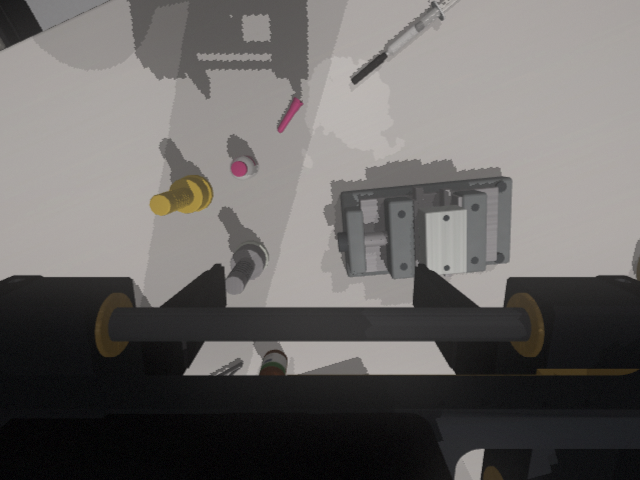

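The wrist view shows the handle top at (236,283) and the block's top centre at (446,240). Both are about 4 px from prediction, because the arm was still settling. I'll move above the tapper, settle and refine.

step_arm --plan '[[[-54, -78, 0, 0, 1], [-54, -78, 0, 0, 1], [-54, -78, 0, 0, 1], [-54, -78, 0, 0, 1], [-54, -78, 0, 0, 1], [-54, -78, 0, 0, 1]]]'

```text
t: 1.98
eef_pos: [499.0, -114.5, 220.4]
tcp_rot: [3.141, -0.001, 2.772]
ft_force: [0.1, 0.2, -1.1]
opening: 0.999
grip_force: 0.0
```

Run:
```python
from h import *
C=env.get_calibration("wrist"); im=env.read_camera("wrist")
print(proj("wrist",np.array([501.4,-124.1,97]),C),proj("wrist",np.array([540.6,78.6,82]),C))
go((501.4,-124.1,220))
p=proj("wrist",np.array([501.4,-124.1,97]),C).astype(int)
x0,y0=max(0,p[0]-100),max(0,p[1]-100)
print(x0,y0);cv2.imwrite("pics/w2.png",cv2.resize(im[y0:y0+150,x0:x0+200],None,fx=4,fy=4))
```

```text
[309.5186019  230.39344207] [527.99606823 188.58393006]
2.0333 [ 499.1 -114.3  220.5] [ 3.141 -0.     2.773]
(501.4, -124.1, 220) [-5.7 -8.3  0.5]
209 130
```

View pics/w2.png

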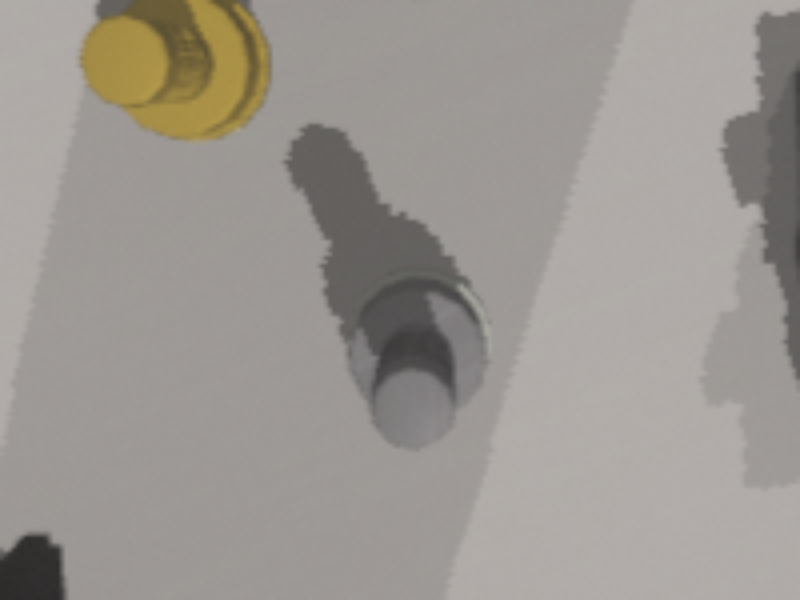

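The crop shows the handle top centred at full-frame (312.5,232), 3 px from prediction. I'll use this rested view for both the tapper and the block.

Run:
```python
from h import *
C=env.get_calibration("wrist"); im=env.read_camera("wrist");cv2.imwrite("pics/w2full.png",im)
T=ray("wrist",312.5,232,97,C);print(T)
p=proj("wrist",np.array([540.6,78.6,82]),C)
g=cv2.cvtColor(im,cv2.COLOR_BGR2GRAY);print(g[int(p[1]),int(p[0])])
x,y=p.astype(int);sub=g[y-50:y+50,x-50:x+50]
for th in(130,140,150):
  m=((sub>th)*255).astype(np.uint8);m=cv2.morphologyEx(m,cv2.MORPH_OPEN,np.ones((9,9)))
  n,l,st,ce=cv2.connectedComponentsWithStats(m)
  k=l[50,50]
  if k:
    c=cv2.findContours((l==k).astype(np.uint8),0,2)[0][0];r=cv2.minAreaRect(c);u=np.array(r[0])+[x-50,y-50];print(th,r,u,[ray("wrist",*u,z,C).round(1) for z in(80,84)])
    P=[ray("wrist",*(q+[x-50,y-50]),82,C) for q in cv2.boxPoints(r)];print([np.linalg.norm(P[i]-P[i-1]).round(1) for i in(0,1)])
go((T[0],T[1],65-19))
```

```text
[ 503.94519463 -121.92104954   97.        ]
161
130 ((54.85732650756836, 49.494903564453125), (42.50861358642578, 70.52645874023438), 2.0454084873199463) [531.85732651 187.49490356] [array([541.6,  83.5,  80. ]), array([540.3,  81.4,  84. ])]
[np.float64(40.7), np.float64(65.5)]
140 ((54.70724868774414, 50.0078239440918), (41.649593353271484, 69.57312774658203), 2.1610796451568604) [531.70724869 188.00782394] [array([542. ,  83.3,  80. ]), array([540.7,  81.2,  84. ])]
[np.float64(39.9), np.float64(64.7)]
150 ((54.74110412597656, 49.99040985107422), (40.934898376464844, 69.50789642333984), 2.12109637260437) [531.74110413 187.99040985] [array([542. ,  83.3,  80. ]), array([540.7,  81.2,  84. ])]
[np.float64(39.2), np.float64(64.6)]
2.0833 [ 499.2 -114.3  220.6] [ 3.141 -0.     2.773]
(np.float64(503.94519462989103), np.float64(-121.92104954055795), 46) [ -7.2  -5.5 174.6]
```

The block measures 64.7 × 39.9 mm, as it should. Its centre is about (541.3,82), and the tapper is about (503.7,-122). Next I descend and grip.

step_arm --plan '[[[-7, -6, 20, 0, 1], [-7, -6, 60, 0, 1], [-7, -6, 100, 0, 1], [-7, -6, 135, 0, 1], [-7, -6, 160, 0, 1], [-7, -6, 174, 0, 1], [-7, -6, 174, 0, 1], [-7, -6, 174, 0, 1]]]'

```text
t: 2.75
eef_pos: [503.7, -122.8, 46.5]
tcp_rot: [3.141, -0.001, 2.773]
ft_force: [0.2, 0.4, 0.3]
opening: 1.0
grip_force: 0.0
```

step_arm --plan '[[[0, 0, 0, 0, -1], [0, 0, 0, 0, -1], [0, 0, 0, 0, -1], [0, 0, 0, 0, -1], [0, 0, 0, 0, -1], [0, 0, 0, 0, -1], [0, 0, 0, 0, -1], [0, 0, 0, 0, -1]]]'

```text
t: 3.42
eef_pos: [503.8, -123.7, 46.6]
tcp_rot: [3.142, 0.0, 2.772]
ft_force: [0.0, -0.7, -0.8]
opening: 0.497
grip_force: 0.0
```

step_arm --plan '[[[0, 0, 0, 0, -1], [0, 0, 0, 0, -1], [0, 0, 0, 0, -1], [0, 0, 0, 0, -1], [0, 0, 0, 0, -1], [0, 0, 0, 0, -1], [0, 0, 0, 0, -1], [0, 0, 0, 0, -1]]]'

```text
t: 4.08
eef_pos: [503.8, -123.7, 46.5]
tcp_rot: [3.142, -0.0, 2.772]
ft_force: [0.6, 1.3, -0.3]
opening: 0.203
grip_force: 30.0
```

Gripped: the opening is 19 mm and the force 30 N. Lifting now.

step_arm --plan '[[[0, 0, -30, 0, -1], [0, 0, -65, 0, -1], [0, 0, -100, 0, -1], [0, 0, -120, 0, -1], [0, 0, -120, 0, -1], [0, 0, -120, 0, -1], [0, 0, -120, 0, -1]]]'

```text
t: 4.67
eef_pos: [503.0, -123.4, 165.1]
tcp_rot: [3.141, -0.002, 2.772]
ft_force: [-0.3, 0.1, -3.5]
opening: 0.202
grip_force: 30.0
```

Run:
```python
from h import *
go((541.3,82,166.5),(541.3,82,130))
```

```text
4.6667 [ 503.  -123.4  165.1] [ 3.141e+00 -2.000e-03  2.772e+00]
(541.3, 82, 166.5) [ 38.5 205.3  -1.3]
(541.3, 82, 130) [ 38.5 205.3  35.2]
```

step_arm --plan '[[[6, 34, 0, 0, -1], [13, 70, 0, 0, -1], [20, 108, 0, 0, -1], [27, 145, 0, 0, -1], [33, 180, 0, 0, -1], [38, 205, 0, 0, -1], [38, 205, 0, 0, -1], [38, 205, 0, 0, -1]]]'

```text
t: 5.33
eef_pos: [541.7, 82.4, 164.5]
tcp_rot: [-3.14, -0.003, 2.774]
ft_force: [-0.4, -0.3, -3.1]
opening: 0.203
grip_force: 30.0
```

Run:
```python
from h import *
cv2.imwrite("pics/s2f.png",env.read_camera("scene"));t=env.read_camera("top")
s=cv2.imread("pics/s2f.png")[90:250,200:400]
cv2.imwrite("pics/v2.png",cv2.resize(s,(750,600)))
go((541.3,82,130))
```

```text
5.4333 [541.8  80.7 165.2] [-3.141e+00 -2.000e-03  2.772e+00]
(541.3, 82, 130) [ 0.9  1.  35.2]
```

View pics/v2.png

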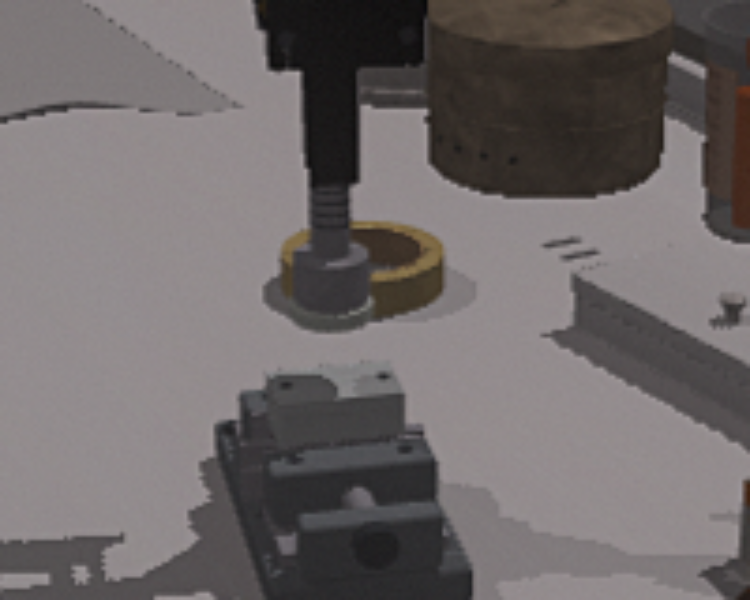

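The view shows the tapper upright and over the middle of the block: face about (333,315), block top about (335,385) in the crop. I'll press down gently.

step_arm --plan '[[[1, 1, 15, 0, -1], [1, 1, 28, 0, -1], [1, 1, 33, 0, -1], [1, 1, 35, 0, -1], [1, 1, 37, 0, -1], [1, 1, 39, 0, -1], [1, 1, 41, 0, -1], [1, 1, 42, 0, -1]]]'

```text
t: 6.1
eef_pos: [542.1, 82.1, 125.2]
tcp_rot: [-3.142, 0.001, 2.772]
ft_force: [-2.6, -3.6, 4.6]
opening: 0.204
grip_force: 30.0
```

step_arm --plan '[[[0, 0, 1, 0, -1], [0, 0, 2, 0, -1], [0, 0, 2, 0, -1], [0, 0, 2, 0, -1]]]'

```text
t: 6.43
eef_pos: [542.0, 82.5, 122.6]
tcp_rot: [3.141, 0.0, 2.772]
ft_force: [-2.7, -3.5, 4.1]
opening: 0.204
grip_force: 30.0
```

step_arm --plan '[[[0, 0, 1, 0, -1], [0, 0, 2, 0, -1], [0, 0, 2, 0, -1], [0, 0, 2, 0, -1]]]'

```text
t: 6.77
eef_pos: [542.0, 82.5, 120.6]
tcp_rot: [3.141, 0.0, 2.772]
ft_force: [-1.1, -2.6, 5.2]
opening: 0.204
grip_force: 30.0
```

step_arm --plan '[[[0, 0, 1, 0, -1], [0, 0, 1, 0, -1], [0, 0, 1, 0, -1]]]'

```text
t: 7.02
eef_pos: [542.4, 82.4, 120.6]
tcp_rot: [3.141, 0.002, 2.772]
ft_force: [-3.3, -4.3, 15.0]
opening: 0.206
grip_force: 30.1
```

step_arm --plan '[[[0, 0, 1, 0, -1], [0, 0, 1, 0, -1], [0, 0, 1, 0, -1]]]'

```text
t: 7.27
eef_pos: [542.7, 82.4, 120.5]
tcp_rot: [3.141, 0.003, 2.772]
ft_force: [-6.0, -5.6, 25.3]
opening: 0.201
grip_force: 30.1
```

The tapper stopped hard at 120.5, which is exactly the home height (74 + 46.5), and the force is rising, so the block is home. Now I lift and carry the tapper back.

step_arm --plan '[[[0, 0, -10, 0, -1], [0, 0, -30, 0, -1], [0, 0, -47, 0, -1], [0, 0, -47, 0, -1], [0, 0, -47, 0, -1]]]'

```text
t: 7.68
eef_pos: [542.0, 82.9, 165.4]
tcp_rot: [3.141, 0.001, 2.772]
ft_force: [0.6, -0.2, -4.6]
opening: 0.202
grip_force: 30.0
```

Run:
```python
from h import *
im=env.read_camera("scene")
cv2.imwrite("pics/v3.png",cv2.resize(im[90:250,200:400],(750,600)))
go((503.8,-123.7,165))
```

```text
7.7333 [541.5  82.8 164.6] [ 3.141e+00 -1.000e-03  2.772e+00]
(503.8, -123.7, 165) [ -39.5 -206.1   -0.5]
```

View pics/v3.png

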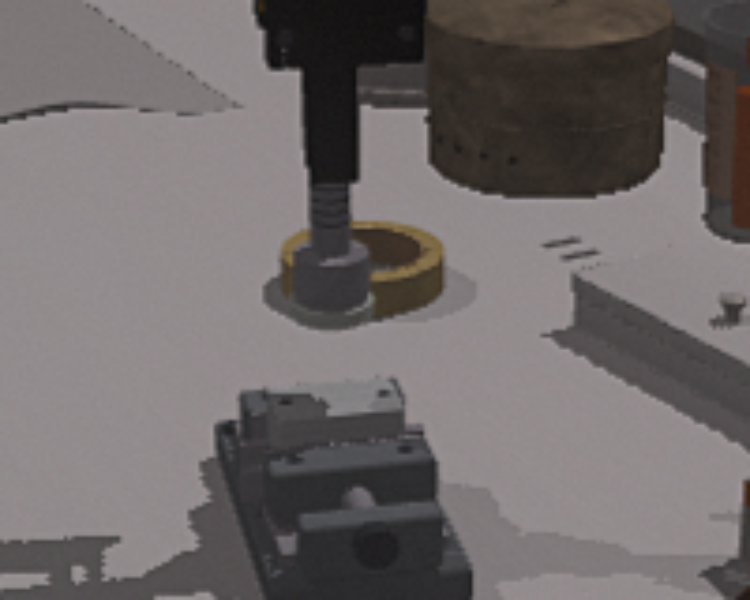

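The block now sits visibly lower: its top edge is at about row 380 instead of 365 in the crop. The tapper is still upright in the grip, so I'll carry it back.

step_arm --plan '[[[-6, -34, 0, 0, -1], [-13, -70, 0, 0, -1], [-20, -108, 0, 0, -1], [-27, -145, 0, 0, -1], [-34, -180, 0, 0, -1], [-39, -206, 0, 0, -1], [-39, -206, 0, 0, -1], [-39, -206, 0, 0, -1]]]'

```text
t: 8.4
eef_pos: [503.1, -124.6, 164.1]
tcp_rot: [3.141, -0.002, 2.769]
ft_force: [-0.2, -0.2, -3.8]
opening: 0.206
grip_force: 30.0
```

step_arm --plan '[[[0, 0, 30, 0, -1], [0, 0, 65, 0, -1], [0, 0, 95, 0, -1], [0, 0, 108, 0, -1], [0, 0, 114, 0, -1], [0, 0, 116, 0, -1], [0, 0, 117, 0, -1], [0, 0, 117, 0, -1]]]'

```text
t: 9.07
eef_pos: [504.3, -123.4, 49.1]
tcp_rot: [3.141, 0.001, 2.772]
ft_force: [0.6, -0.0, -2.8]
opening: 0.203
grip_force: 30.0
```

Lower in 1 mm steps until contact.

step_arm --plan '[[[0, 0, 1, 0, -1], [0, 0, 2, 0, -1], [0, 0, 2, 0, -1], [0, 0, 2, 0, -1]]]'

```text
t: 9.4
eef_pos: [503.9, -123.7, 46.9]
tcp_rot: [3.141, 0.001, 2.772]
ft_force: [0.0, 0.1, -3.7]
opening: 0.206
grip_force: 30.0
```

step_arm --plan '[[[0, 0, 1, 0, -1], [0, 0, 1, 0, -1], [0, 0, 1, 0, -1], [0, 0, 1, 0, -1]]]'

```text
t: 9.73
eef_pos: [504.3, -123.8, 46.7]
tcp_rot: [3.141, 0.002, 2.772]
ft_force: [-1.3, 1.7, 10.7]
opening: 0.202
grip_force: 30.0
```

It has touched down. I'll relieve the press and then release.

step_arm --plan '[[[0, 0, -0.7, 0, -1], [0, 0, -0.7, 0, -1], [0, 0, -0.7, 0, 0.2], [0, 0, -0.7, 0, 1], [0, 0, -0.7, 0, 1], [0, 0, -0.7, 0, 1], [0, 0, -0.7, 0, 1], [0, 0, -0.7, 0, 1]]]'

```text
t: 10.4
eef_pos: [503.8, -123.7, 46.1]
tcp_rot: [3.142, -0.0, 2.772]
ft_force: [-0.0, 0.5, -0.1]
opening: 0.567
grip_force: 0.0
```

step_arm --plan '[[[0, 0, 0, 0, 1], [0, 0, 0, 0, 1], [0, 0, 0, 0, 1], [0, 0, 0, 0, 1], [0, 0, 0, 0, 1], [0, 0, 0, 0, 1], [0, 0, 0, 0, 1], [0, 0, 0, 0, 1]]]'

```text
t: 11.07
eef_pos: [503.8, -123.7, 46.2]
tcp_rot: [3.142, 0.0, 2.772]
ft_force: [-0.2, -0.7, -0.6]
opening: 0.998
grip_force: 0.0
```

step_arm --plan '[[[0, 0, -25, 0, 1], [0, 0, -60, 0, 1], [0, 0, -100, 0, 1], [0, 0, -140, 0, 1], [0, 0, -170, 0, 1], [0, 0, -170, 0, 1], [0, 0, -170, 0, 1], [0, 0, -170, 0, 1]]]'

```text
t: 11.73
eef_pos: [503.4, -123.5, 215.5]
tcp_rot: [3.142, -0.001, 2.772]
ft_force: [-1.0, -0.1, -1.1]
opening: 1.006
grip_force: 0.0
```

Run:
```python
from h import *
im=env.read_camera("scene")
cv2.imwrite("pics/v4.png",cv2.resize(im[160:340,230:430],(660,594)))
print(env.state()["ft_force"],env.state()["opening"])
```

```text
[-1.41802541 -0.7664947  -1.18263629] 0.9997060683747292
```

View pics/v4.png

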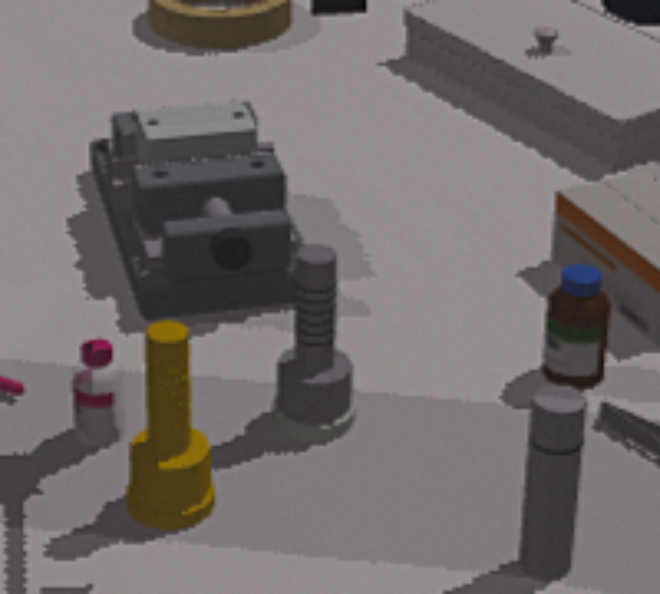

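The tapper stands upright and free at crop (315,340), the block is down in the vise, and the drift is untouched at crop (553,480). Handing in.

```bash
python3 -c "
from cell import env
print(env.job_done())"
```

```text
the job is handed in; nothing more can be done
None
```

The job is handed in, though the judge returned no verdict: the block bottomed out at its home height on the strips, the tapper stands upright and released on the worktop, and the drift was left where it stood.

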